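# Check a pump coupling gap with a tapered feeler blade

## Task

Throw the shift lever of the pump drive unit into its marked notch, which draws the two upright flange plates apart to their setting gap. Then lift the tapered feeler gauge out of its wooden stand and slide its blade straight down between the two plates, near the middle of their width, until it drags snugly on both of them - firmly, but without jamming it - and finish while still holding it upright at that depth: do not let go. Leave the lever in its notch and the spanner, tin and loose pipe flange where they are.

Things in the scene. Friction and masses are not known exactly. Their poses are not given: they have to be found in the camera images.
- shift_lever (a joint): Angle (rad) of the shift lever about the pivot's y axis. At 0 it leans 0.70 rad from upright to the unit's -x (robot) side; it grows as the top swings to +x; stop at 1.25. The marked notch, the only gap in the toothed quadrant beside it, between two raised horns, is at 0.90 (0.20 past upright), good to 0.1 rad. Friction keeps it where left (3 N at the knob moves it). Starts at 0 to 0.35.
- lever_knob (a point): Centre of the lever's black ball knob, 24 mm across, on a 10 mm steel rod, 100 mm from the pivot. To either side of it along the pivot's y axis 60 mm are free, down to 95 mm above the table.
- lever_pivot (a point): Centre of the lever's pivot, in the plane in which the knob swings, 62 mm above the table. Its axes are the unit's: y along the pivot and square to the flange plates, z up, x along the plates' width. The gap lies 170 mm from it in +y. Swinging the lever up to the notch draws the plates apart from nearly shut, 0.37 mm per 0.1 rad.
- gap_throat (a point): Middle of the gap between the upright plates, at mid-width, 105 mm above the table, where the flat faces begin (rounded tops end 5 mm higher). Axes as lever_pivot: y across the gap. The head with plates and lever floats up to 4 mm in y on rods (under 1 N) and follows an off-centre blade; true middle within 1 mm. With the lever in the notch the gap is 3 to 5.5 mm, differing each time; free for 80 mm below.
- plate_a: Steel flange plate on the +y side of the gap, 70 mm wide (x), 10 mm thick, top edge rounded, 110 mm above the table. Its origin is that of the unit at table height, not on the plate.
- plate_b: The same steel flange plate on the -y side. It is sprung in y (6 N per mm) and gives way as the tapered blade is pressed in. Its origin is not on the plate.
- gauge_grip (a point): Centre of the gauge's black handle, a block 28 mm (x) by 16 mm (y) by 42 mm (z), to be gripped from above. z runs up the gauge, away from the blade. In its stand the gauge is upright, the handle's underside resting on the stand's top, this point 91 mm above the table.
- gauge_tip (a point): Lower end of the steel blade, 81 mm below the handle's centre. The blade is 60 mm long, 16 mm wide (x), and tapers evenly in thickness (y, the faces for the plates) from 2 mm at the tip to 8.5 mm. It meets both plates 10 to 35 mm below the throat; then the push rises 0.5 to 1 N per mm. A push of 4 to 10 N is a snug drag, 30 N is jammed. Friction keeps it wedged.
- gauge: The whole gauge, 102 mm long, about 90 g; origin at the tip of the blade, z up towards the handle.
- stand: Fixed wooden stand, 56 by 60 mm and 70 mm high on an 80 mm square foot, with an upright pocket 19 by 11 mm through which the blade hangs. Origin at the centre of its underside; lift the gauge 65 mm straight up to clear it.
- spanner: Loose steel spanner 180 mm long lying on the bench: leave alone.
- tin: Loose metal tin 72 mm across, 80 mm high: leave alone.
- flange: Loose steel pipe flange 90 mm across, 34 mm high: leave alone.
Mind the look-alikes: they are no part of the job. Leave any purple or turquoise look-alike of the gauge alone.

How it is judged:
On the way, in this order (a step that is already met when the one before it is completed fails the run):
1. the lever stands in its marked notch (value of joint shift_lever between 0.78 and 1.02 rad and contact force between the fingers and gauge below 0.1 N), for 0.2 s.
2. the gauge is lifted clear of its stand in the fingers (z of gauge_tip in the frame of stand above 0.072 m and contact force between the fingers and gauge above 1 N), for 0.2 s.
At the end, for the whole second after the job is handed in: The lever is within 0.12 rad of its notch; the blade's tip is at least 14 mm below the throat and within 25 mm of mid-width, the gauge within 0.15 rad of upright; both plates press on the blade with 1 to 18 N each; the fingers still hold the gauge and it is still (value of joint shift_lever between 0.78 and 1.02 rad and contact force between gauge and plate_a between 1 and 18 N and contact force between gauge and plate_b between 1 and 18 N and z of gauge_tip in the frame of gap_throat below -0.014 m and x of gauge_tip in the frame of gap_throat between -0.025 and 0.025 m and angle between gauge_tip's own z axis and vertical below 0.15 rad and contact force between the fingers and gauge above 2 N and linear speed of gauge below 0.01 m/s); the arm keeps its last pose, push and grip.
It fails at once if the blade is jammed: a plate pressed on with more than 35 N (contact force between gauge and plate_a above 35 N or contact force between gauge and plate_b above 35 N).
It fails at once if a bystander is disturbed (moved over 30 mm) (distance of any of spanner, tin, flange from where it was at the start of the episode above 0.03 m).
It also fails if it takes over 58 s, if anything falls off the work surface, if the arm or the gripper's body presses on something with over 40 N, if the wrist force passes 120 N, or if a joint passes its speed limit or range.

## Robot

A 6-joint arm with a two-finger parallel gripper is mounted at the origin on the work surface. World frame = base frame: x ahead of the robot, y to its left, z up, the work surface at z = 0. Lengths are in m, angles in rad, forces in N, time in s.
With the tool pointing down it reaches from about 0.275 to 0.75 m from the base axis. Payload 10.2 kg.
Tool frame: the origin (TCP) lies between the finger pads; the fingertips stand 17 mm ahead of it and the grasp point (between the pads) lies 2 mm behind it; x points along the fingers, y is the direction in which the jaws open and shut, and the axes are right-handed (so a half turn about x gives the same grasp; the last joint's range is limited). The gripper opens to 85 mm and grips with 20 to 120 N. Pads are 22 mm wide; open, the fingers measure 114 mm over their backs; the gripper's body (76 mm by 85 mm) begins 54 mm behind the grasp point. The pads swing forward as they close: fully open they stand 13 mm farther back than shut.
Start: joints at [-1.374, 0.313, 1.498, -0, 1.331, -0.223], TCP at [0.214, -0.479, 0.248] pointing down, gripper open.
Joint ranges: [-2.94, 2.94], [-0.97, 2.17], [0.19, 2.56], [-1.23, 4.37], [0.02, 3.11], [-2.88, 2.88]. Speed limits (rad/s): [2.39, 2.39, 3.01, 3.14, 3.14, 3.14].

## Interface

Orientations are given as a unit quaternion [w, x, y, z].
In Python, from plant import * gives the robot as it stands. The module is installed in compiled form; this text tells all that it offers. Calls block until the motion is done:
- move_ptp(position, orientation): joint-space move of the TCP to a pose.
- move_straight(position, attitude=None, max_speed=0.15): straight line of the TCP; attitude=None keeps the orientation; max_speed is the mean speed in m/s.
- movej(angles): joint-space move.
- gripper_to(opening, grip_force=None): opening from 0.0 (shut) to 1.0 (fully open); grip_force is the grip in N (None keeps the last); returns when the fingers have stopped.
- sleep(seconds).
- ik(position, orientation): joint angles nearest the present ones, or None.
- get_image(name): name is "scene" or "top" or "wrist"; returns the picture (400x640x3 uint8, blue, green, red); there is no depth.
- calibration(name): a dict with "mtx" (3x3 intrinsics, pixels), "pose" (4x4, takes a point from camera to world coordinates). Camera axes: x right, y down, z forward; pixel columns grow to the right and rows downward; lengths in m; the calibration is good to about 2 mm. A picture is of the moment at which its call begins: read the wrist's pose just before it. calibration takes no time and is no camera call; for the wrist camera it gives the pose at the moment of the call.
A pose or a line that the arm cannot do raises PlanningError and nothing moves.
- job_done(): hands the job in, once; it reports no verdict.
Readings, each from a call of its own:
- current_clock(): time.
- current_qpos(): joint angles.
- current_qvel(): joint speeds.
- current_tau(): joint torques, N m.
- current_tcp_pos(): TCP position.
- current_ee_rot(): TCP orientation.
- current_ft_force(): force on the tool from outside, world axes, zero at the start.
- current_wrist_torque(): the same for the moment, N m.
- current_width(): opening from 0.0 (shut) to 1.0 (fully open).
Only numpy, scipy, OpenCV 4.12 (cv2) and the standard library are available. Lean on these libraries where they do the work, as an engineer would, in place of code of your own. Each camera call takes 0.05 s, during which the arm holds its last target.

## Working session

There is one attempt and no reset: what is moved stays moved. The work goes in short steps, each a Python script; the robot and the scene stay as the last script left them, time stands still between calls to the robot, and variables do not carry over. Pictures are saved under pics/ and viewed, and the job is handed in when it is done.

```bash
mkdir -p pics; python3 - <<'E'
from plant import *
import cv2
for n in ["scene","top","wrist"]:
    c=calibration(n); im=get_image(n); cv2.imwrite(f"pics/{n}0.png",im)
    print(n,c["mtx"].round(1).tolist(),c["pose"].round(3).tolist())
print(current_clock(),current_tcp_pos(),current_ee_rot(),current_ft_force())
E
```

```text
scene [[387.6, 0.0, 321.1], [0.0, 387.6, 201.2], [0.0, 0.0, 1.0]] [[-0.595, 0.6, -0.535, 1.128], [0.804, 0.447, -0.393, 0.485], [0.003, -0.664, -0.748, 0.918], [0.0, 0.0, 0.0, 1.0]]
top [[413.0, 0.0, 317.1], [0.0, 413.0, 193.6], [0.0, 0.0, 1.0]] [[0.023, -0.98, 0.199, 0.298], [-1.0, -0.025, -0.006, 0.072], [0.01, -0.198, -0.98, 1.393], [0.0, 0.0, 0.0, 1.0]]
wrist [[328.5, 0.0, 323.7], [0.0, 328.5, 202.4], [0.0, 0.0, 1.0]] [[0.408, -0.871, -0.273, 0.284], [-0.913, -0.39, -0.12, -0.449], [-0.001, 0.298, -0.955, 0.373], [0.0, 0.0, 0.0, 1.0]]
0.15 [ 0.2139255  -0.4792521   0.24786438] [ 0.14696741  0.69159435  0.14768351 -0.69158327] [-0.48304077 -0.12348098 -0.29380266]
```

View pics/scene0.png

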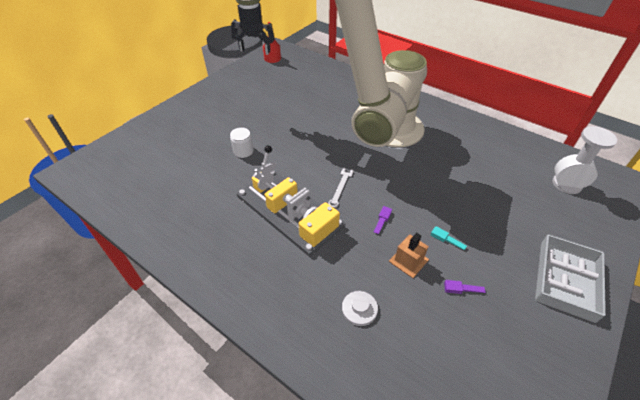

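View pics/top0.png

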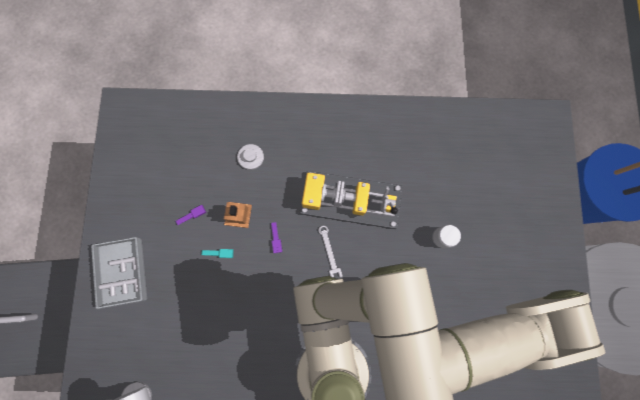

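View pics/wrist0.png

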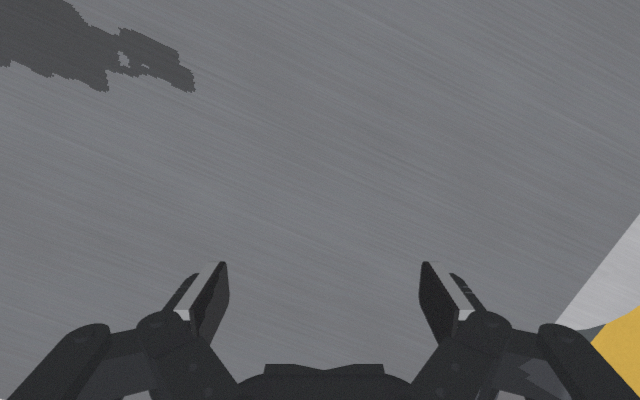

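```bash
python3 - <<'E'
import cv2
s=cv2.imread("pics/scene0.png");t=cv2.imread("pics/top0.png")
cv2.imwrite("pics/s1.png",cv2.resize(s[130:290,225:425],None,fx=4,fy=3.75,interpolation=cv2.INTER_CUBIC))
cv2.imwrite("pics/t1.png",cv2.resize(t[150:270,210:410],None,fx=4,fy=4,interpolation=cv2.INTER_CUBIC))
E
```

```text
(no output)
```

View pics/s1.png

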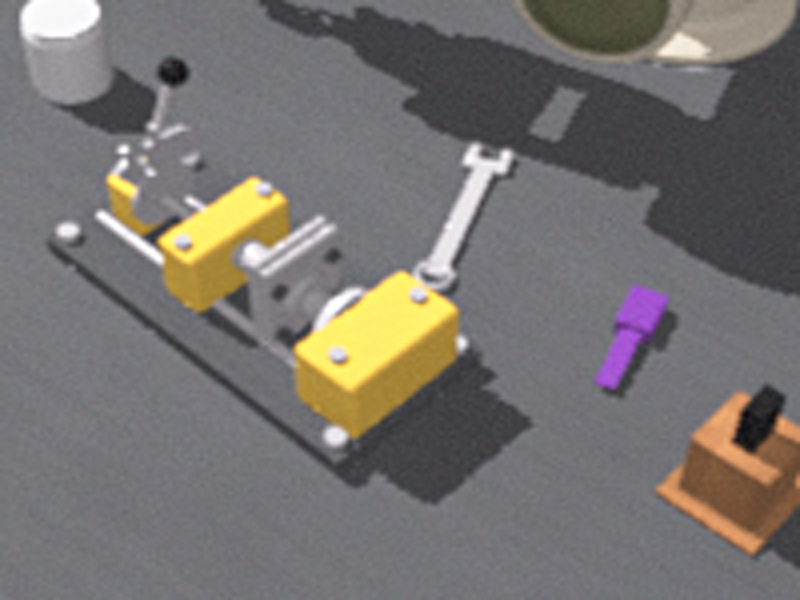

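View pics/t1.png

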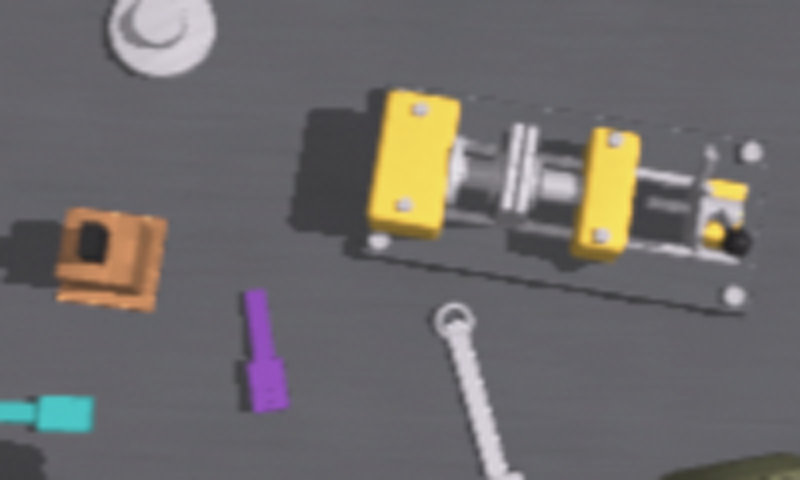

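```bash
cat > h.py <<'E'
from plant import *
import numpy as np, cv2
def ray(c,u,v):
    K,P=c["mtx"],c["pose"]
    d=P[:3,:3]@np.linalg.inv(K)@np.array([u,v,1.]); return P[:3,3].copy(),d/np.linalg.norm(d)
def tri(rays):
    A=np.zeros((3,3));b=np.zeros(3)
    for o,d in rays:
        M=np.eye(3)-np.outer(d,d);A+=M;b+=M@o
    p=np.linalg.solve(A,b)
    return p,[float(np.linalg.norm((np.eye(3)-np.outer(d,d))@(p-o))) for o,d in rays]
def onz(c,u,v,z):
    o,d=ray(c,u,v); return o+d*(z-o[2])/d[2]
def proj(c,p):
    q=np.linalg.inv(c["pose"])@np.append(p,1); q=c["mtx"]@q[:3]; return q[:2]/q[2]
from scipy.spatial.transform import Rotation as R
def down(yaw):
    # tool x down; tool y (jaw) along world angle yaw
    x=np.array([0,0,-1.]); y=np.array([np.cos(yaw),np.sin(yaw),0]); z=np.cross(x,y)
    q=R.from_matrix(np.stack([x,y,z],1)).as_quat(); return [float(q[3]),*map(float,q[:3])]
E
python3 - <<'E'
from h import *
s=calibration("scene");t=calibration("top")
S=lambda u,v:ray(s,225+u/4-.375,130+v/3.75-.37)
T=lambda u,v:ray(t,210+u/4-.375,150+v/4-.375)
np.set_printoptions(precision=4,suppress=True)
print("knob",tri([S(172,72),T(738,241)]))
print("handle top c",tri([S(768,402),T(95,238)]))
print("ridge mid",tri([S(294,246),T(521,168)]))
tt=lambda u,v,z:onz(t,210+u/4-.375,150+v/4-.375,z)
a,b,c=tt(380,241,.02),tt(734,295,.02),tt(750,152,.02)
print(a,b,c, np.degrees(np.arctan2(*(a-b)[[1,0]])),np.degrees(np.arctan2(*(c-b)[[1,0]])))
a,b=tt(613,139,.08),tt(600,235,.08);print(np.degrees(np.arctan2(*(a-b)[[1,0]])))
a,b=tt(419,109,.11),tt(403,205,.11);print(np.degrees(np.arctan2(*(a-b)[[1,0]])))
print(R.from_quat(np.roll(current_ee_rot(),-1)).as_matrix())
E
```

```text
knob (array([ 0.5053, -0.1723,  0.1502]), [0.0003873717575943906, 0.00038737175759435033])
handle top c (array([0.5011, 0.3285, 0.1079]), [0.002615504434287188, 0.002615504434287171])
ridge mid (array([ 0.5672, -0.0083,  0.105 ]), [0.000230334357577428, 0.000230334357577551])
[0.5193 0.1041 0.02  ] [ 0.4809 -0.1935  0.02  ] [ 0.6039 -0.2088  0.02  ] 82.6440760102492 -7.101036868703665
-7.448633111946901
-7.806228944949192
[[-0.0002  0.4076 -0.9132]
 [ 0.001  -0.9132 -0.4076]
 [-1.     -0.001  -0.0002]]
```

```bash
python3 - <<'E'
from h import *
yaw=np.radians(-97.4); q=down(yaw)
for i,p in enumerate([(0.47,-0.10,0.26),(0.50,-0.03,0.26)]):
    move_ptp(p,q); sleep(0.2)
    c=calibration("wrist"); im=get_image("wrist")
    cv2.imwrite(f"pics/wu{i}.png",im); np.savez(f"wu{i}.npz",**c)
    for pt in [(0.5053,-.1723,.15),(.5672,-.0083,.105)]: print(proj(c,np.array(pt)))
print(current_clock(),current_qpos())
E
```

```text
[415.70028897 146.86052653]
[193.83013587  89.23137069]
[512.86492157 175.05607003]
[284.92294483 115.64261505]
2.725 [-2.95954208e-01  2.50507589e-01  1.54914174e+00 -5.65359232e-05
  1.34187720e+00  1.40540420e+00]
```

View pics/wu0.png

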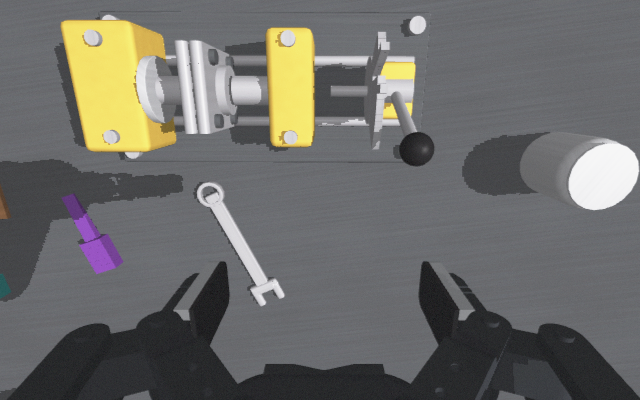

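View pics/wu1.png

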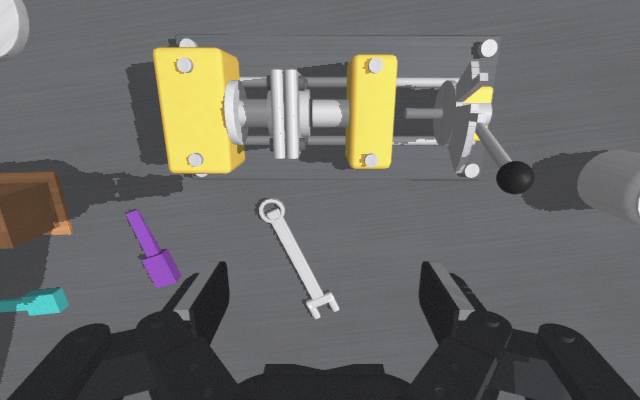

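```bash
python3 - <<'E'
from h import *
np.set_printoptions(precision=4,suppress=True)
rays=[]
for i,(u,v) in enumerate([(416,148),(514,177)]):
    im=cv2.imread(f"pics/wu{i}.png"); g=im.max(2)
    x0,y0=u-28,v-28
    m=((g[y0:y0+56,x0:x0+56]<38)*255).astype(np.uint8)
    m=cv2.morphologyEx(m,cv2.MORPH_OPEN,np.ones((5,5)))
    cs,_=cv2.findContours(m,0,2); k=max(cs,key=cv2.contourArea)
    (a,b),r=cv2.minEnclosingCircle(k); print(a+x0,b+y0,r,cv2.contourArea(k)**.5/1.772, len(cs))
    c=np.load(f"wu{i}.npz"); rays.append(ray(c,a+x0,b+y0))
t=calibration("top");s=calibration("scene")
print("knob wrist",tri(rays)); 
a=cv2.resize(cv2.imread("pics/wu0.png")[30:145,150:250],None,fx=4,fy=4,interpolation=cv2.INTER_CUBIC)
b=cv2.resize(cv2.imread("pics/wu1.png")[55:170,235:335],None,fx=4,fy=4,interpolation=cv2.INTER_CUBIC)
cv2.imwrite("pics/gap.png",np.hstack([a,b]))
E
```

```text
Traceback (most recent call last):
ValueError: max() iterable argument is empty
```

```bash
python3 - <<'E'
from h import *
np.set_printoptions(precision=4,suppress=True)
rays=[]
for i,(u,v) in enumerate([(416,148),(514,177)]):
    im=cv2.imread(f"pics/wu{i}.png"); g=im.max(2)
    x0,y0=u-28,v-28
    print(g[v,x0:x0+56:3])
    m=((g[y0:y0+56,x0:x0+56]<48)*255).astype(np.uint8)
    m=cv2.morphologyEx(m,cv2.MORPH_OPEN,np.ones((5,5)))
    cs,_=cv2.findContours(m,0,2); 
    if not cs: continue
    k=max(cs,key=cv2.contourArea)
    (a,b),r=cv2.minEnclosingCircle(k); print(a+x0,b+y0,r,cv2.contourArea(k)**.5/1.772, len(cs))
    c=np.load(f"wu{i}.npz"); rays.append(ray(c,a+x0,b+y0))
if len(rays)==2: print("knob wrist",tri(rays)); 
a=cv2.resize(cv2.imread("pics/wu0.png")[30:145,150:250],None,fx=4,fy=4,interpolation=cv2.INTER_CUBIC)
b=cv2.resize(cv2.imread("pics/wu1.png")[55:170,235:335],None,fx=4,fy=4,interpolation=cv2.INTER_CUBIC)
cv2.imwrite("pics/gap.png",np.hstack([a,b]))
E
```

```text
[114 113  70  72  31  35  37  39  47  50  58  64  92  79  55  52 114 108
 111]
414.0 148.5 16.286596298217773 11.4686238334659 1
[109 112 111 108  28  35  31  29  39  38  45  57  74  83  76  60  67  75
  72]
512.5102043151855 176.3010196685791 16.631269454956055 12.94897732007197 1
knob wrist (array([ 0.505 , -0.1704,  0.1529]), [0.000247330040891735, 0.0002473300408916683])
```

View pics/gap.png

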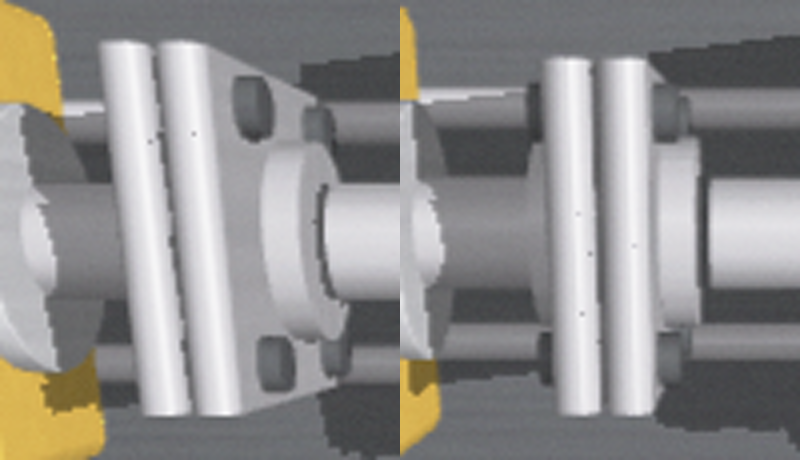

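```bash
python3 - <<'E'
from h import *
np.set_printoptions(precision=4,suppress=True)
C=[np.load(f"wu{i}.npz") for i in (0,1)]
print("knob",tri([ray(C[0],416.5,148.6),ray(C[1],515,177)]))
f=lambda a,b:tri([ray(C[0],150+a[0]/4-.375,30+a[1]/4-.375),ray(C[1],235+b[0]/4-.375,55+b[1]/4-.375)])
for n,a,b in [("seamTop",(155,48),(198,62)),("seamBot",(191,410),(204,410)),
  ("A top",(127,42),(167,58)),("A bot",(168,412),(180,412)),("B top",(182,42),(223,58)),("B bot",(218,412),(231,412))]:
    print(n,f(a,b))
    print([onz(C[0],150+a[0]/4-.375,30+a[1]/4-.375,.107),onz(C[1],235+b[0]/4-.375,55+b[1]/4-.375,.107)])
for k,pts in [(0,[(92,38),(111,137),(287,38),(290,137)]),(1,[(184,65),(195,160),(375,65),(371,160)])]:
  P=[onz(C[k],*p,.1) for p in pts]
  print(P,[np.degrees(np.arctan2(*(P[i]-P[i+1])[[1,0]])) for i in (0,2)])
E
```

```text
knob (array([ 0.5047, -0.1719,  0.1536]), [4.833039068253318e-05, 4.8330390682336945e-05])
seamTop (array([ 0.6015, -0.0136,  0.1075]), [0.00013270862274082466, 0.00013270862274100768])
[array([ 0.6015, -0.0134,  0.107 ]), array([ 0.6017, -0.0136,  0.107 ])]
seamBot (array([ 0.5335, -0.0035,  0.1069]), [0.0001415527885885732, 0.00014155278858851117])
[array([ 0.5337, -0.0036,  0.107 ]), array([ 0.5334, -0.0035,  0.107 ])]
A top (array([ 0.6035, -0.0075,  0.1049]), [0.00013037830329514606, 0.00013037830329547956])
[array([ 0.6032, -0.0083,  0.107 ]), array([ 0.6032, -0.0077,  0.107 ])]
A bot (array([0.5337, 0.0017, 0.1059]), [0.00018849184508678776, 0.00018849184508679326])
[array([0.5339, 0.0012, 0.107 ]), array([0.5337, 0.0016, 0.107 ])]
B top (array([ 0.6019, -0.0186,  0.1065]), [6.999133159239466e-05, 6.999133159257801e-05])
[array([ 0.6018, -0.0188,  0.107 ]), array([ 0.6018, -0.0187,  0.107 ])]
B bot (array([ 0.5324, -0.0092,  0.1075]), [0.00013034356696901782, 0.00013034356696886644])
[array([ 0.5325, -0.0091,  0.107 ]), array([ 0.5322, -0.0091,  0.107 ])]
[array([0.6152, 0.0637, 0.1   ]), array([0.5389, 0.0736, 0.1   ]), array([ 0.5954, -0.0887,  0.1   ]), array([ 0.5191, -0.0787,  0.1   ])] [np.float64(-7.363095078044908), np.float64(-7.424113774076657)]
[array([0.6166, 0.0664, 0.1   ]), array([0.5402, 0.0766, 0.1   ]), array([ 0.5966, -0.0862,  0.1   ]), array([ 0.5202, -0.0763,  0.1   ])] [np.float64(-7.576213563447726), np.float64(-7.391078981720096)]
```

```bash
python3 - <<'E'
from h import *
np.set_printoptions(precision=4,suppress=True)
th=np.radians(-7.42); X=np.array([np.cos(th),np.sin(th),0]);Z=np.array([0,0,1.])
k=np.array([.5047,-.1719,.1534]); a0=-0.425
q=down(th-np.pi/2)
piv=k-0.1*(np.sin(a0)*X+np.cos(a0)*Z); print("piv",piv)
pos=lambda a:piv+0.1*(np.sin(a)*X+np.cos(a)*Z)-.002*Z
move_ptp(k+[0,0,.07],q)
move_straight(pos(a0),q,max_speed=.12)
gripper_to(0.0,30); print("w",current_width(),current_ft_force(),current_tcp_pos()-pos(a0))
for a in np.linspace(a0,0.205,6)[1:]:
    move_straight(pos(a),q,max_speed=.08); print(a,current_tcp_pos()-pos(a),current_ft_force())
sleep(.2)
gripper_to(0.8); 
p=current_tcp_pos(); move_straight(p+np.array([0,0,.08]),q,max_speed=.15)
p=current_tcp_pos(); move_straight([0.50,-.06,.26],q,max_speed=.25);sleep(.2)
c=calibration("wrist"); im=get_image("wrist"); cv2.imwrite("pics/wl.png",im); np.savez("wl.npz",**c)
print(proj(c,pos(.2)+.002*Z),current_clock())
E
```

```text
piv [ 0.5456 -0.1772  0.0623]
w 0.25754951802554227 [-2.1111  0.41    4.0459] [ 0.     -0.0001  0.0003]
-0.299 [ 0.0004 -0.0001  0.0004] [-0.5879  0.2771  5.2022]
-0.173 [ 0.0003  0.     -0.0001] [1.6386 0.2514 1.2297]
-0.046999999999999986 [ 0.0001  0.     -0.0003] [ 1.7815 -1.3184 -1.0975]
0.07900000000000001 [ 0.0001  0.     -0.0002] [ 1.7022  0.0338 -1.4356]
0.205 [ 0.0001 -0.0001  0.    ] [ 1.6674  0.414  -0.2297]
[490.6174  94.1271] 8.6083
```

View pics/wl.png

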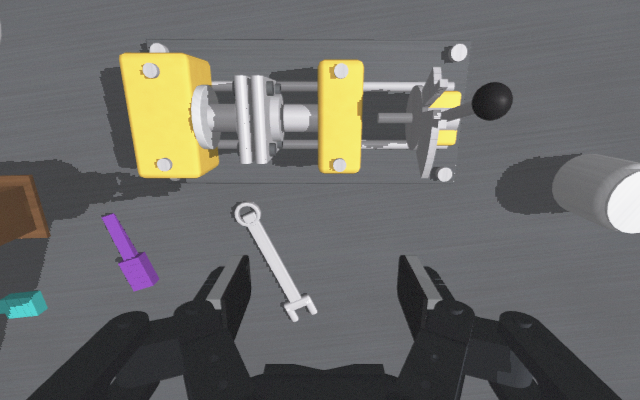

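```bash
python3 - <<'E'
from h import *
im=cv2.imread("pics/wl.png")
cv2.imwrite("pics/wlc.png",cv2.resize(im[40:190,390:540],None,fx=4,fy=4,interpolation=cv2.INTER_CUBIC))
E
```

```text
(no output)
```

View pics/wlc.png

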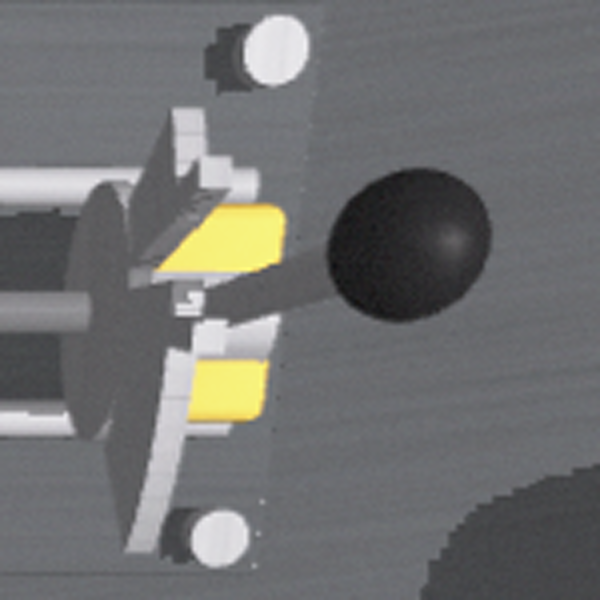

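```bash
python3 - <<'E'
from h import *
np.set_printoptions(precision=4,suppress=True)
th=np.radians(-7.42); X=np.array([np.cos(th),np.sin(th),0]);Y=np.array([-X[1],X[0],0]);Z=np.array([0,0,1.])
piv=np.array([ 0.5456,-0.1772,0.0623]);c=np.load("wl.npz")
o,d=ray(c,492.5,101.2); s=((piv-o)@Y)/(d@Y); r=o+s*d-piv; print("plane hit",r@X,r[2],np.hypot(r@X,r[2]),np.arctan2(r@X,r[2]))
for a in np.arange(-.1,.4,.05):
    p=piv+.1*(np.sin(a)*X+np.cos(a)*Z); print(round(a+.7,2),(proj(c,p)))
print(piv+.17*Y)
t=calibration("top");im=get_image("top");cv2.imwrite("pics/top2.png",im)
s=calibration("scene");im2=get_image("scene");cv2.imwrite("pics/scene2.png",im2)
a=cv2.resize(im[160:240,340:440],None,fx=4,fy=4,interpolation=cv2.INTER_CUBIC)
b=cv2.resize(im2[120:200,220:320],None,fx=4,fy=4,interpolation=cv2.INTER_CUBIC)
cv2.imwrite("pics/ab.png",np.hstack([a,b]))
E
```

```text
plane hit 0.015489176711793534 0.10191813655063733 0.10308841425283215 0.1508225363880262
0.6 [484.943  140.8304]
0.65 [486.2982 133.3426]
0.7 [487.5    125.6788]
0.75 [488.5378 117.8795]
0.8 [489.4024 109.988 ]
0.85 [490.0859 102.0495]
0.9 [490.5821  94.111 ]
0.95 [490.8861  86.22  ]
1.0 [490.9951  78.4243]
1.05 [490.9081  70.771 ]
[ 0.5676 -0.0086  0.0623]
```

View pics/ab.png

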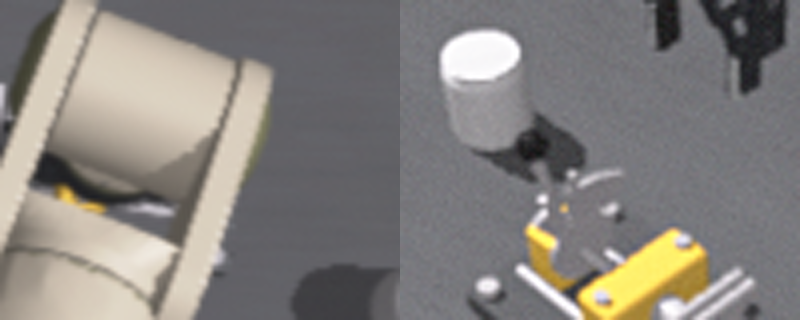

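```bash
python3 - <<'E'
from h import *
th=np.radians(-7.42); X=np.array([np.cos(th),np.sin(th),0]);Y=np.array([-X[1],X[0],0]);Z=np.array([0,0,1.])
piv=np.array([ 0.5456,-0.1772,0.0623]);s=calibration("scene")
for a in np.arange(0,.4,.05):
    p=piv+.1*(np.sin(a)*X+np.cos(a)*Z); print(round(a+.7,2),(proj(s,p)))
o,d=ray(s,252.9,155.9); o2,d2=ray(np.load("wl.npz"),492.5,101.2); p,e=tri([(o,d),(o2,d2)]);r=p-piv
print(p,e,r@X,r@Y,r[2],np.arctan2(r@X,r[2])+.7)
E
```

```text
0.7 [256.90898167 152.29177474]
0.75 [255.59369385 153.1376427 ]
0.8 [254.28712799 154.04940997]
0.85 [252.9932843  155.02468784]
0.9 [251.71615774 156.06083617]
0.95 [250.45971929 157.15497158]
1.0 [249.22789698 158.30397746]
1.05 [248.02455674 159.50451572]
[ 0.55998169 -0.18204264  0.15636457] [0.0009859017548997646, 0.0009859017548998592] 0.014886645608089466 -0.0029448148048341 0.09406456751621861 0.8569581020533845
```

```bash
python3 - <<'E'
from h import *
np.set_printoptions(precision=4,suppress=True)
th=np.radians(-7.42); X=np.array([np.cos(th),np.sin(th),0]);Z=np.array([0,0,1.])
q=down(th-np.pi/2)
piv=np.array([ 0.5456,-0.1772,0.0623])
pos=lambda a:piv+0.1*(np.sin(a)*X+np.cos(a)*Z)-.002*Z
move_ptp(pos(.155)+.06*Z,q)
move_straight(pos(.155),q,max_speed=.12)
gripper_to(0.0,40); print("w",current_width(),current_ft_force())
for a in (.175,.195,.22): move_straight(pos(a),q,max_speed=.06);print(current_ft_force())
p=pos(.22)
sleep(.2)
c=calibration("wrist"); im=get_image("wrist"); cv2.imwrite("pics/wg.png",im)
gripper_to(0.7); 
move_straight(p+.09*Z,q,max_speed=.2)
move_straight([0.49,-.12,.26],q,max_speed=.25);sleep(.2)
c=calibration("wrist"); im=get_image("wrist"); cv2.imwrite("pics/wl2.png",im); np.savez("wl2.npz",**c)
for a in (.1,.15,.2,.25): print(a,proj(c,pos(a)+.002*Z))
print(current_clock())
x0,y0=map(int,proj(c,pos(.2))); x0=max(0,x0-75);y0=max(0,y0-50);print(x0,y0)
cv2.imwrite("pics/wl2c.png",cv2.resize(im[y0:y0+150,x0:x0+150],None,fx=4,fy=4,interpolation=cv2.INTER_CUBIC))
E
```

```text
w 0.25371240028079567 [-0.219   1.3245  5.1402]
[-0.8712 -0.4546  4.8886]
[ 0.2182 -0.3351  4.42  ]
[-0.1454 -0.3642  3.0495]
0.1 [397.6457 106.5879]
0.15 [397.9552  98.6046]
0.2 [398.1811  90.6248]
0.25 [398.3211  82.6963]
13.3083
322 40
```

View pics/wl2c.png

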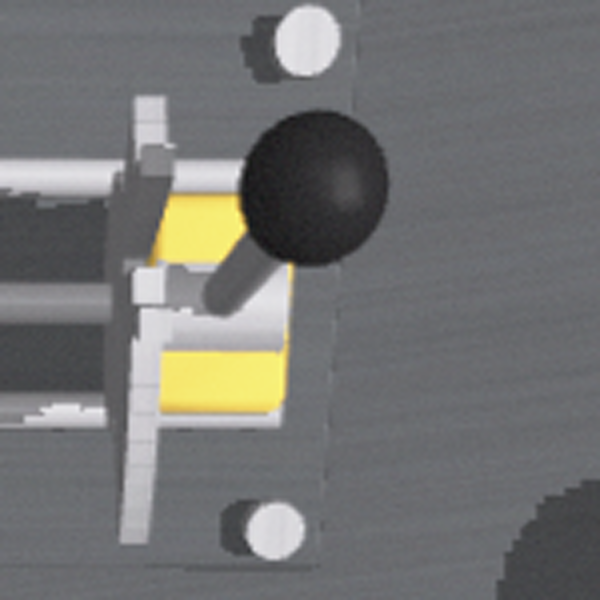

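View pics/wg.png

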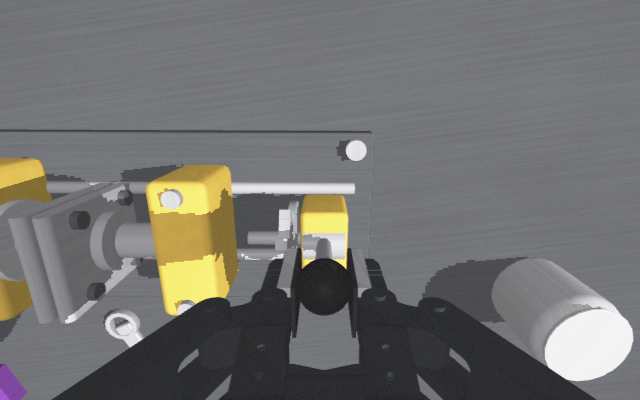

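```bash
python3 - <<'E'
from h import *
np.set_printoptions(precision=4,suppress=True)
q=down(np.radians(-7.4-90))
gripper_to(1.0)
for i,p in enumerate([(0.43,0.29,0.25),(0.45,0.36,0.25)]):
    move_ptp(p,q); sleep(0.15)
    c=calibration("wrist"); im=get_image("wrist")
    cv2.imwrite(f"pics/ws{i}.png",im); np.savez(f"ws{i}.npz",**c)
    u,v=map(int,proj(c,np.array([.501,.3285,.10]))); print(u,v)
    x0,y0=u-75,max(0,v-75); print(x0,y0)
    cv2.imwrite(f"pics/ws{i}c.png",cv2.resize(im[y0:y0+150,x0:x0+150],None,fx=4,fy=4,interpolation=cv2.INTER_CUBIC))
print(current_clock())
E
```

```text
263 114
188 39
351 127
276 52
16.0167
```

View pics/ws0c.png

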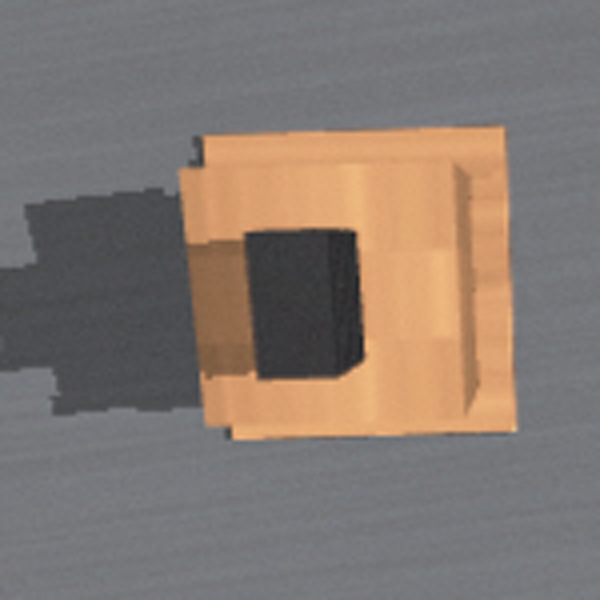

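View pics/ws1c.png

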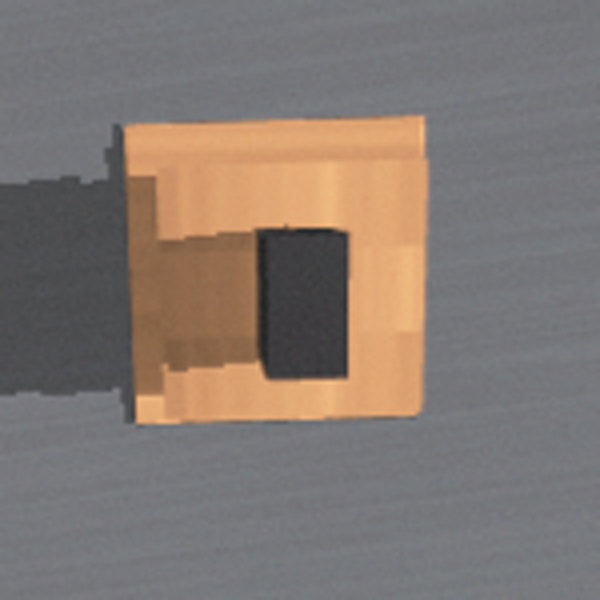

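View pics/ws0.png

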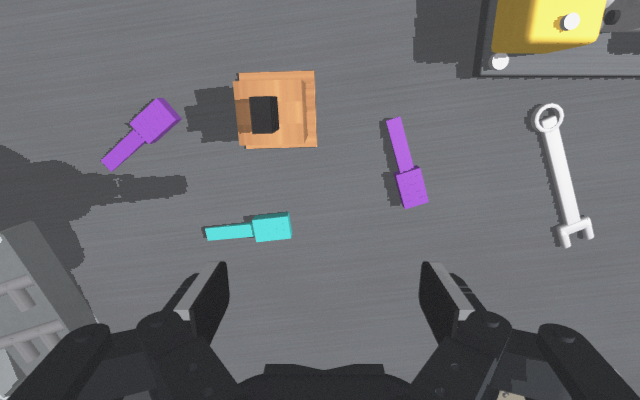

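```bash
python3 - <<'E'
from h import *
np.set_printoptions(precision=4,suppress=True)
C=[np.load(f"ws{i}.npz") for i in (0,1)]
A=[(245,232),(328,231),(336,378),(258,380)];B=[(264,232),(348,230),(347,378),(268,379)]
P=[]
for a,b in zip(A,B):
    p,e=tri([ray(C[0],188+a[0]/4-.375,39+a[1]/4-.375),ray(C[1],276+b[0]/4-.375,52+b[1]/4-.375)]);P.append(p);print(p,e)
for c,L,o in ((C[0],A,(188,39)),(C[1],B,(276,52))):
    Q=[onz(c,o[0]+a[0]/4-.375,o[1]+a[1]/4-.375,.112) for a in L]
    an=lambda d:np.degrees(np.arctan2(d[1],d[0]))
    print(np.mean(Q,0),[an(Q[0]-Q[3]),an(Q[1]-Q[2]),an(Q[0]-Q[1])-90,an(Q[3]-Q[2])-90],np.linalg.norm(Q[0]-Q[3]),np.linalg.norm(Q[0]-Q[1]))
# stand top edges view0/view1
E
```

```text
[0.5163 0.3355 0.1087] [0.00032471212844997185, 0.0003247121284499554]
[0.5145 0.3193 0.1099] [0.00044730683921543615, 0.0004473068392154095]
[0.4867 0.3224 0.1125] [7.005150906813698e-05, 7.005150906820767e-05]
[0.4883 0.338  0.1111] [0.00013504458024968306, 0.00013504458024974896]
[0.5012 0.3285 0.112 ] [np.float64(-6.068035813252232), np.float64(-6.997891764894827), np.float64(-6.802611539481532), np.float64(-6.013722225369193)] 0.027812213277616998 0.015867160126231433
[0.5017 0.3288 0.112 ] [np.float64(-4.8823065348777135), np.float64(-5.8090322290651), np.float64(-6.119697422712733), np.float64(-6.708975616288569)] 0.02829247246131315 0.01622651651682388
```

```bash
python3 - <<'E'
from h import *
a=cv2.imread("pics/wl.png");b=cv2.imread("pics/wl2.png")
c=np.load("wl.npz");d=np.load("wl2.npz");g=np.array([.5676,-.0086,.107]);print(proj(c,g),proj(d,g))
u,v=map(int,proj(c,g));s,t=map(int,proj(d,g))
A=cv2.resize(a[v-55:v+55,u-50:u+50],None,fx=4,fy=4,interpolation=cv2.INTER_CUBIC)
B=cv2.resize(b[t-55:t+55,s-50:s+50],None,fx=4,fy=4,interpolation=cv2.INTER_CUBIC)
print(u-50,v-55,s-50,t-55)
cv2.imwrite("pics/gap2.png",np.hstack([A,B]))
E
```

```text
[248.80776838 120.65711295] [175.21371483 117.79224566]
198 65 125 62
```

View pics/gap2.png

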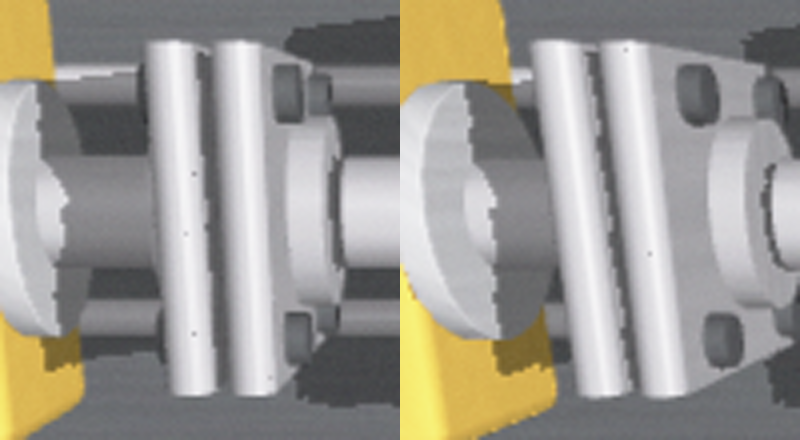

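```bash
cat >> h.py <<'E'
th=np.radians(-7.42); X=np.array([np.cos(th),np.sin(th),0]);Y=np.array([-X[1],X[0],0]);Z=np.array([0,0,1.])
E
python3 - <<'E'
from h import *
np.set_printoptions(precision=4,suppress=True)
c=np.load("wl.npz");d=np.load("wl2.npz")
r1,r2=(c,198+214.5/4-.4,65+217/4-.4),(d,125+211/4-.4,62+217/4-.4)
print(tri([ray(*r1),ray(*r2)]),onz(*r1,.108),onz(*r2,.108))
q=down(np.radians(-6.2-90)); g=np.array([.5015,.3287,0])
gripper_to(0.6)
move_ptp(g+[0,0,.17],q); move_straight(g+[0,0,.096],q,max_speed=.12)
f0=current_ft_force(); gripper_to(0,60); print("w",current_width(),f0,current_ft_force(),current_tcp_pos())
move_straight(g+[0,0,.18],q,max_speed=.08); sleep(.1); print(current_ft_force())
move_straight(g+[0,0,.245],q,max_speed=.2); sleep(.3); print(current_ft_force(),current_width(),current_clock())
im=get_image("wrist"); cv2.imwrite("pics/held.png",im)
im=get_image("scene"); cv2.imwrite("pics/heldS.png",cv2.resize(im[140:300,330:490],None,fx=3.7,fy=3.7))
E
```

```text
(array([ 0.5688, -0.011 ,  0.1076]), [4.7963542117150875e-05, 4.7963542117118755e-05]) [ 0.5688 -0.0111  0.108 ] [ 0.5689 -0.0112  0.108 ]
w 0.1798930749208244 [-0.0088 -0.0169  0.6093] [-0.6642 -0.6768  4.981 ] [0.5018 0.3288 0.0967]
[-0.1309 -0.2008 -0.8459]
[ 0.8444  0.2523 -1.1391] 0.17788611593078765 20.1833
```

View pics/held.png

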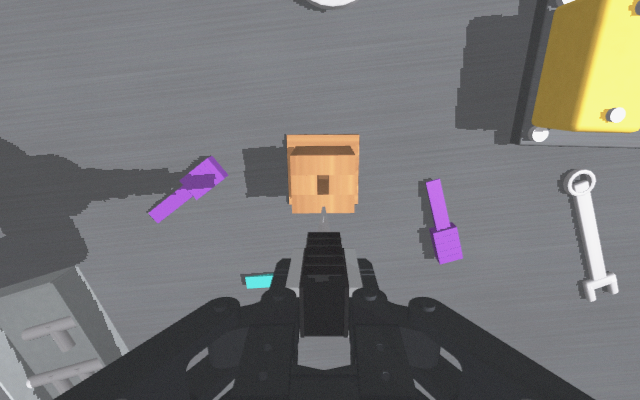

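View pics/heldS.png

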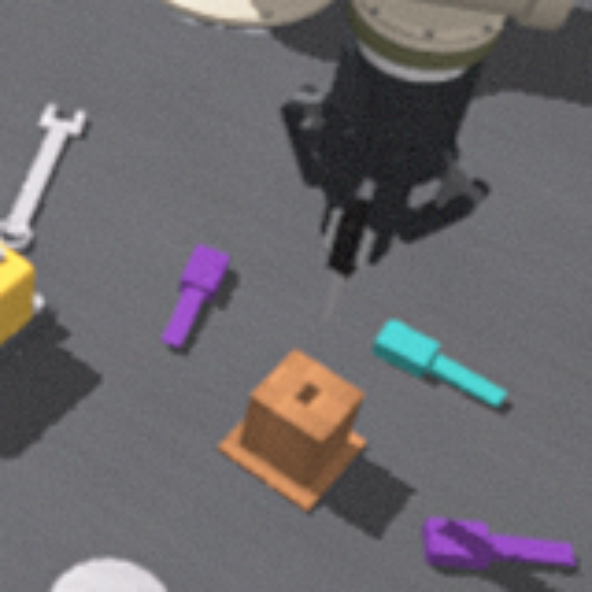

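```bash
python3 - <<'E'
from h import *
np.set_printoptions(precision=4,suppress=True)
q=down(th-np.pi/2); g=np.array([.5688,-.0111,0])
move_straight(g+[0,0,.245],q,max_speed=.25); 
move_straight(g+[0,0,.0867+.120],q,max_speed=.1); sleep(.4)
print([current_ft_force() for _ in range(3)],current_tcp_pos(),current_clock())
c=calibration("wrist"); np.savez("wi.npz",**c)
im=get_image("wrist"); cv2.imwrite("pics/wi.png",im)
t=proj(c,g+[0,0,.12]);print(t,proj(c,g+[0,0,.11]))
u,v=map(int,t); print(u-70,v-60)
cv2.imwrite("pics/wic.png",cv2.resize(im[v-60:v+60,u-70:u+70],None,fx=5,fy=5,interpolation=cv2.INTER_CUBIC))
s=calibration("scene");im=get_image("scene")
t=proj(s,g+[0,0,.12]);print(t);u,v=map(int,t); print(u-50,v-40)
cv2.imwrite("pics/sic.png",cv2.resize(im[v-50:v+40,u-50:u+50],None,fx=6,fy=6,interpolation=cv2.INTER_CUBIC))
E
```

```text
[array([ 0.3891,  0.9193, -0.8414]), array([ 0.3891,  0.9193, -0.8414]), array([ 0.3891,  0.9193, -0.8414])] [ 0.5689 -0.0111  0.2069] 22.75
[322.2892 216.4557] [322.3543 211.7206]
252 156
[296.6688 191.5132]
246 151
```

View pics/wic.png

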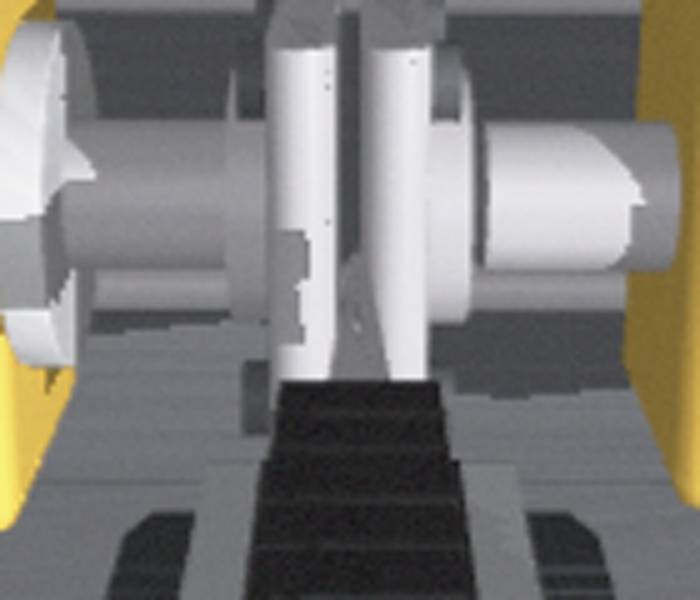

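View pics/sic.png

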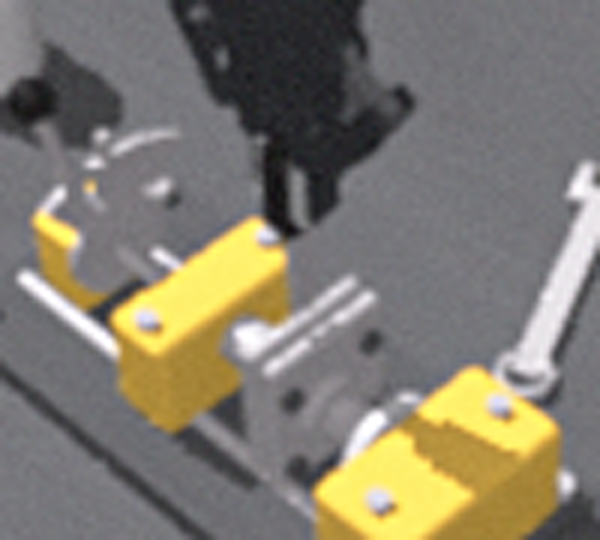

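```bash
python3 - <<'E'
from h import *
np.set_printoptions(precision=2,suppress=True)
q=down(th-np.pi/2); g=np.array([.5688,-.0111,0])
def F():
    v=[]
    for _ in range(3): sleep(.04); v.append(current_ft_force())
    return np.mean(v,0)
f0=F(); tz=.115; F0=None
while tz>.058:
    df=F()-f0 if tz<.115 else np.zeros(3)
    if tz<.115: print(round(tz,4),df,round(current_tcp_pos()[2]-.0867,4))
    if df[2]>5.2 or np.linalg.norm(df[:2])>8 : break
    tz-= .004 if tz>.1 else (.002 if df[2]<1 else .001)
    move_straight(g+[0,0,.0867+tz],q,max_speed=.03)
    if current_clock()>46: break
print(current_clock(),current_width())
E
```

```text
0.111 [ 0.12 -0.17  0.16] 0.1111
0.107 [-0.26  0.47  0.07] 0.107
0.103 [-0.29  0.46  0.  ] 0.103
0.099 [ 0.04 -0.05  0.3 ] 0.099
0.097 [ 0.06  0.65 -0.73] 0.097
0.095 [-0.36  0.94  0.31] 0.095
0.093 [-0.04  0.42 -0.47] 0.093
0.091 [ 0.18  0.4  -0.28] 0.0909
0.089 [ 0.26  0.36 -0.53] 0.089
0.087 [ 1.28  0.52 -1.14] 0.0869
0.085 [ 1.47 -0.23 -0.21] 0.085
0.083 [ 1.21 -0.99  1.6 ] 0.0831
0.082 [ 1.07 -0.59  4.16] 0.0822
0.081 [ 0.85 -0.78  5.31] 0.081
28.525 0.17946298259163324
```

```bash
python3 - <<'E'
from h import *
np.set_printoptions(precision=2,suppress=True)
for _ in range(6): sleep(.15); print(current_ft_force(),current_tcp_pos())
c=calibration("wrist");im=get_image("wrist"); u,v=322,200
cv2.imwrite("pics/wf.png",im)
im=get_image("scene");cv2.imwrite("pics/sf.png",cv2.resize(im[130:250,230:370],None,fx=5,fy=5,interpolation=cv2.INTER_CUBIC))
print(current_clock(),current_width())
E
```

```text
[ 1.21 -1.25  5.59] [ 0.57 -0.01  0.17]
[ 1.05 -0.07  4.23] [ 0.57 -0.01  0.17]
[ 0.68 -0.1   4.71] [ 0.57 -0.01  0.17]
[ 0.87 -1.41  4.71] [ 0.57 -0.01  0.17]
[ 1.56 -0.71  5.13] [ 0.57 -0.01  0.17]
[ 1.45 -0.95  4.69] [ 0.57 -0.01  0.17]
29.525 0.17644790057654783
```

View pics/wf.png

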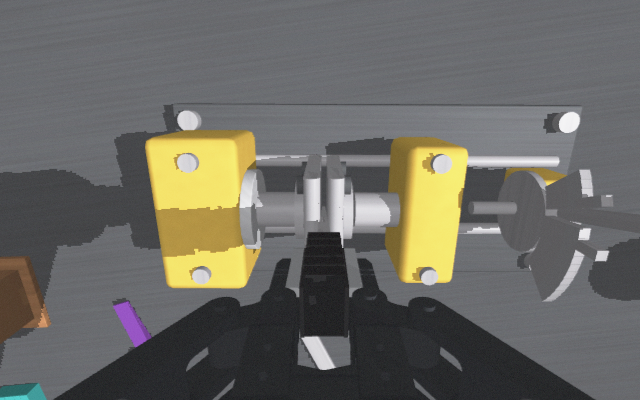

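View pics/sf.png

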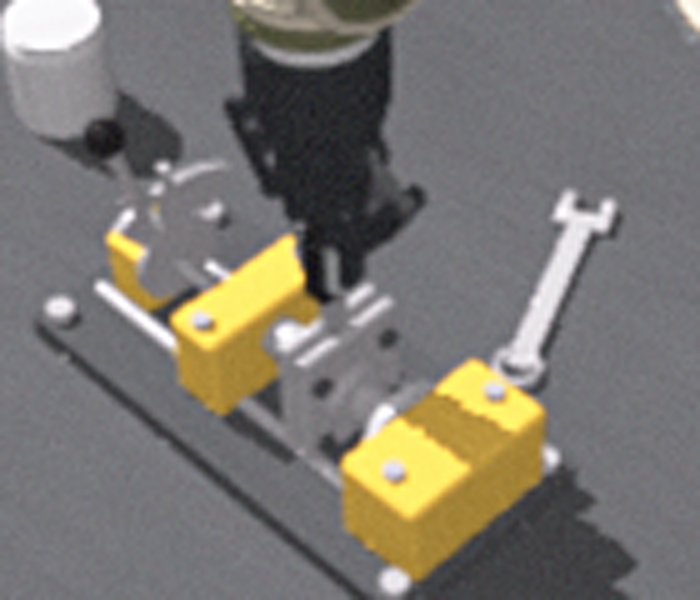

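```bash
python3 - <<'E'
from plant import *
print(current_ft_force()); job_done(); print(current_ft_force(),current_clock())
E
```

```text
[ 0.40997939 -1.07116259  6.32404298]
the job is handed in; nothing more can be done
the job is handed in; nothing more can be done
```

The job is handed in. The lever is in its notch, and the arm is still holding the gauge upright between the plates with a snug push. The call gave no verdict, so the only confirmation is my own readings.

- **Lever:** I gripped the knob and swung it towards the notch. The first throw settled at about 0.86 rad although I had commanded 0.905. I gripped it again and nudged it. The wrist camera then showed about 0.92 rad, and the last scene picture about 0.93 to 0.95 rad; the limits are 0.78 to 1.02.
- **Gauge:** I took the black-handled gauge from the wooden stand and left the purple and turquoise look-alikes alone. It lifted clear of the stand in the fingers, and the blade lined up with the measured gap before I lowered it.
- **Depth:** The tip ended about 24 mm below the throat at mid-width, with the gauge upright. First contact came about 22 mm below the throat.
- **Push:** The steady vertical push was about 5 to 6 N above the unloaded reading. The last single reading before hand-in was a little higher, about 7 N. Side force stayed around 1 N or less. I could not read the force on each plate separately.
- **Bystanders and time:** The arm kept clear of the spanner, tin and flange, and the spanner and tin look unmoved in the last scene picture. I did not measure them again or check the flange. The last clock reading, just before handing in, was 29.5 s of the 58 s allowed.

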